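Sort the slide gauges at the veneer bench

TASK

Sort the two wooden slide gauges from the bench into the two-part tray: the one whose metal tongue is pulled out goes in the yellow half, the one whose tongue is pushed in goes in the blue half. Set each down flat on its base inside its half, let go of it, and leave the tongues in and out as they are.

Things in the scene. Friction and masses are not known exactly. Their poses are not given: they have to be found in the camera images.
- gauge_a_mid (a point): Wooden slide gauge with tongue_a: beech stock 80 (own x) x 36 (own y) x 40 mm tall, brass band at its front, brass knob 16 mm across and 8 mm high on top, 0.15 kg, standing flat on the bench. The point is the middle of the stock, 20 mm above its underside; x points to the end where the tongue comes out, z up. Grip across the 36 mm. The two gauges differ only in tongue position.
- tongue_a (a joint): How far gauge_a's tongue is out along its x (m): near 0 = pushed in, red stop block (10 x 30 x 24 mm) against the stock, 90 mm overall; near 0.05 = pulled out, 50 mm of bare dark steel bar (20 x 8 mm) between stock and red block, 140 mm overall. One gauge's is in, the other's out. The tongue is 22 mm up, clear of the bench, held by 4 N friction.
- gauge_b_mid (a point): Wooden slide gauge with tongue_b: beech stock 80 (own x) x 36 (own y) x 40 mm tall, brass band at its front, brass knob 16 mm across and 8 mm high on top, 0.15 kg, standing flat on the bench. The point is the middle of the stock, 20 mm above its underside; x points to the end where the tongue comes out, z up. Grip across the 36 mm. The two gauges differ only in tongue position.
- tongue_b (a joint): How far gauge_b's tongue is out along its x (m): near 0 = pushed in, red stop block (10 x 30 x 24 mm) against the stock, 90 mm overall; near 0.05 = pulled out, 50 mm of bare dark steel bar (20 x 8 mm) between stock and red block, 140 mm overall. One gauge's is in, the other's out. The tongue is 22 mm up, clear of the bench, held by 4 N friction.
- tray: Shallow plywood tray fixed to the bench, 190 (own x) x 360 (own y) x 14 mm tall; origin at the centre of its underside, z up. A divider along x parts it into two halves, each 174 (x) x 168 mm (y) inside, centred at y = +88 mm (yellow floor) and y = -88 mm (blue floor). Floor 5 mm above the bench; rim and divider 8 mm thick, 14 mm above the bench.
There are look-alikes about, which are no part of the job. What is shaped like the part that bears gauge_b_mid but purple or turquoise is not meant.

How it is judged:
At the end, for the whole second after the job is handed in: The gauge with its tongue out rests in the yellow half, the other in the blue half: stock middle within 70 mm of the half's middle along both tray axes, on the floor (height within 6 mm, tilt under 7 degrees), still; one tongue out over 30 mm, the other under 15 mm (x of gauge_a_mid in the frame of tray between -0.07 and 0.07 m and y of gauge_a_mid in the frame of tray between 0.018 and 0.158 m and z of gauge_a_mid in the frame of tray between 0.019 and 0.031 m and angle between each of gauge_a_mid, gauge_b_mid's own z axis and vertical below 0.12 rad and linear speed of each of gauge_a, gauge_b below 0.02 m/s and x of gauge_b_mid in the frame of tray between -0.07 and 0.07 m and y of gauge_b_mid in the frame of tray between -0.158 and -0.018 m and z of gauge_b_mid in the frame of tray between 0.019 and 0.031 m and value of joint tongue_a above 0.03 m and value of joint tongue_b below 0.015 m); the robot touches nothing.
It also fails if it takes over 61 s, if anything falls off the work surface, if the arm or the gripper's body presses on something with over 40 N, if the wrist force passes 120 N, or if a joint passes its speed limit or range.

ROBOT

A 7-joint arm with a two-finger parallel gripper is mounted at the origin on the work surface. World frame = base frame: x ahead of the robot, y to its left, z up, the work surface at z = 0. Lengths are in m, angles in rad, forces in N, time in s.
With the tool pointing down it reaches from about 0.425 to 0.825 m from the base axis. Payload 3.6 kg.
Tool frame: the origin (TCP) lies between the finger pads; the fingertips stand 8 mm ahead of it and the grasp point (between the pads) lies 11 mm behind it; z points along the fingers, x is the direction in which the jaws open and shut, and the axes are right-handed (so a half turn about z gives the same grasp; the last joint's range is limited). The gripper opens to 93 mm and grips with 3 to 60 N. Pads are 15 mm wide; open, the fingers measure 128 mm over their backs; the gripper's body (75 mm by 188 mm) begins 65 mm behind the grasp point.
Start: joints at [-1.183, 0.615, -0.013, 1.423, 0.008, 1.103, -0.04], TCP at [0.262, 0.595, 0.196] pointing down, gripper open.
Joint ranges: [-3.12, 3.12], [-0.3, 2.06], [-1.34, 1.32], [0.26, 2.42], [-1.36, 4.5], [0.01, 1.98], [-2.84, 2.84]. Speed limits (rad/s): [2.79, 2.79, 3.14, 3.14, 3.14, 3.14, 3.14].

INTERFACE

Orientations are given as [roll, pitch, yaw] about the fixed x, y, z axes, in that order (R = Rz(yaw) Ry(pitch) Rx(roll)).
In Python, from bench import ctrl gives the robot as it stands. The module is installed in compiled form; this text tells all that it offers.
- The arm moves only by the tool arm_command, never from a script. Its arguments are lists of equal length, an entry for each row: "slide": the shift along the tool's x, y, z in m, a list of three; "yaw": the turn about the tool's z in rad. A call has 1 to 5 rows; each row shifts and turns the commanded pose from where the row before left it, along the tool's axes as they then stand; what a row does not reach is not made up. A row lasts 1/12 s, in which the tool goes at most 41.7 mm and 7.16 degrees, less where a joint would pass 70% of its speed; a pose out of reach is approached as far as the arm can. A call is refused whole if a number of a shift passes 0.0417 or a number of a turn 0.125, either way. A call with a gripper value outside its range is refused whole. "jaw" is the finger opening in m, from 0 to 0.093, set as the call begins (left out, the last holds). The fingers move at their own pace and stop on an object; the grip force is fixed at half the most. Time passes only in rows, so rows that do not move let the fingers close. It gives the time, the measured TCP pose, the force and the opening at its end, in the units of the state.
- ctrl.observe(): the state, without advancing time (a new reading comes with each control period).
- ctrl.snapshot(name): name is "scene" or "side" or "wrist"; returns (picture, depth): 384x512x3 uint8, red, green, blue; 384x512 float32, m along the optical axis (not along the pixel's ray), 0 where there is no reading.
- ctrl.get_calibration(name): a dict with "fx", "fy", "cx", "cy" (pixels), "R" (3x3) and "t" (3): a world point X has camera coordinates R X + t. Camera axes: x right, y down, z forward; pixel columns grow to the right and rows downward; lengths in m; the calibration is good to about 2 mm. A picture is of the moment at which its call begins: read the wrist's pose just before it. get_calibration takes no time and is no camera call; for the wrist camera it gives the pose at the moment of the call.
- ctrl.close_job(): hands the job in, once; it reports no verdict.
The state is a dict: "clock": time; "joints": joint angles; "joint_velocities": joint speeds; "effort": joint torques, N m; "position": TCP position; "orientation": TCP orientation; "wrist_force": force on the tool from outside, world axes, zero at the start; "ft_torque": the same for the moment, N m; "grip_width": finger opening in m.
Only numpy, scipy, OpenCV 4.12 (cv2) and the standard library are available. Lean on these libraries where they do the work, as an engineer would, in place of code of your own. Each camera call takes 0.05 s, during which the arm holds its last target.

## Working session

There is one attempt and no reset: what is moved stays moved. The work goes in short steps, Python scripts to look and compute and a tool call to move; the robot and the scene stay as the last step left them, time stands still between calls to the robot, and variables do not carry over. Pictures are saved under pics/ and viewed, and the job is handed in when it is done.

Besides the shell and the picture viewer there is one more tool, called after ">>>" as name([rows], argument=value, ...), one row to a line, values as JSON. arm_command: Moves the arm, as the interface text tells. Its arguments: {"type":"object","properties":{"slide":{"type":"array","items":{"type":"array","items":{"type":"number"}}},"yaw":{"type":"array","items":{"type":"number"}},"jaw":{"type":"number"}},"required":["slide","yaw"]}

```bash
mkdir -p pics; python3 - <<'E'
from bench import ctrl
import cv2,numpy as np
s=ctrl.observe();print({k:np.round(v,3).tolist() for k,v in s.items()})
for n in ["scene","side"]:
    p,d=ctrl.snapshot(n);np.savez(f"{n}0.npz",p=p,d=d)
    cv2.imwrite(f"pics/{n}0.png",p[:,:,::-1])
    c=ctrl.get_calibration(n);print(n,{k:np.round(v,3).tolist() for k,v in c.items()})
E
```

```text
{'clock': 0.0, 'joints': [-1.182, 0.616, -0.013, 1.425, 0.008, 1.103, -0.04], 'joint_velocities': [-0.001, -0.001, 0.002, -0.0, -0.001, 0.001, 0.001], 'effort': [0.0, -45.894, 0.209, -16.574, -0.061, 0.021, 0.0], 'position': [0.262, 0.594, 0.195], 'orientation': [3.142, 0.002, 1.156], 'wrist_force': [-0.387, -0.424, -0.244], 'ft_torque': [0.008, 0.011, -0.003], 'grip_width': 0.093}
scene {'fx': 386.502, 'fy': 386.502, 'cx': 262.289, 'cy': 194.621, 'R': [[-0.402, 0.916, 0.004], [0.71, 0.314, -0.631], [-0.579, -0.25, -0.776]], 't': [0.304, -0.301, 1.432]}
side {'fx': 364.224, 'fy': 364.224, 'cx': 255.734, 'cy': 191.14, 'R': [[0.772, -0.636, 0.019], [-0.404, -0.514, -0.757], [0.491, 0.576, -0.653]], 't': [-0.462, 0.174, 0.891]}
```

View pics/scene0.png

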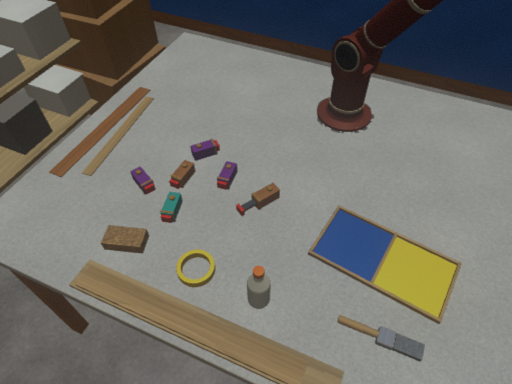

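View pics/side0.png

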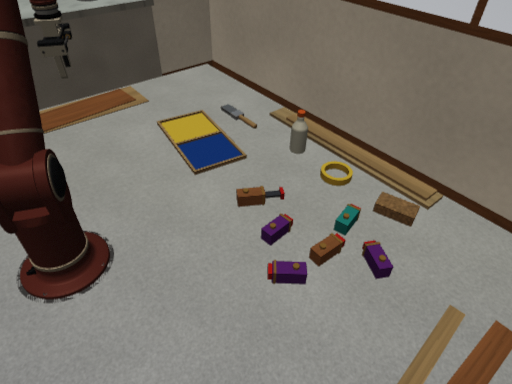

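The scene view shows the tongue-out gauge with its stock at (266,196) and red block at (240,209). The tongue-in gauge is at (182,173), with purple and turquoise look-alikes around it. The tray spans about (310–458, 210–312). Next I'll measure them.

```bash
cat > h.py <<'E'
from bench import ctrl
import cv2,numpy as np
def ray(c,uv,z):
    R=np.array(c["R"]);t=np.array(c["t"]);C=-R.T@t
    d=R.T@np.array([(uv[0]-c["cx"])/c["fx"],(uv[1]-c["cy"])/c["fy"],1.]);return C+d*(z-C[2])/d[2]
def cloud(c,d):
    v,u=np.mgrid[:d.shape[0],:d.shape[1]]
    P=np.stack([(u-c["cx"])/c["fx"]*d,(v-c["cy"])/c["fy"]*d,d],-1)
    return (P-np.array(c["t"]))@np.array(c["R"])
E
python3 - <<'E'
from h import *
for n,bx in [("scene",(130,125,300,225)),("side",(225,170,405,290))]:
    z=np.load(n+"0.npz");p,d=z["p"],z["d"];x0,y0,x1,y1=bx
    cv2.imwrite(f"pics/{n}_crop.png",cv2.resize(p[y0:y1,x0:x1,::-1],None,fx=4.4,fy=4.4,interpolation=cv2.INTER_CUBIC))
    c=ctrl.get_calibration(n);W=cloud(c,d)
    hsv=cv2.cvtColor(p,cv2.COLOR_RGB2HSV)
    for nm,lo,hi in [("wood",(5,90,60),(18,255,255)),("red",(173,120,60),(180,255,255)),("red0",(0,200,60),(4,255,255)),("yel",(24,200,90),(32,255,255)),("blue",(108,150,60),(122,255,255))]:
        m=cv2.inRange(hsv,lo,hi)
        k,lab,st,ce=cv2.connectedComponentsWithStats(m)
        for i in range(1,k):
            if st[i,4]<25: continue
            w=W[lab==i];w=w[(d[lab==i]>0)]
            if len(w) and np.hypot(*np.median(w,0)[:2])<1.1: 
                top=w[w[:,2]>w[:,2].max()-0.012]
                print(n,nm,st[i,4],ce[i].round(1),"med",np.median(w,0).round(3),"zmax",w[:,2].max().round(3), "minrect",np.round(cv2.minAreaRect(w[:,:2].astype(np.float32))[0],3),np.round(cv2.minAreaRect(w[:,:2].astype(np.float32))[1],3),round(cv2.minAreaRect(w[:,:2].astype(np.float32))[2],1))
E
```

```text
scene wood 1314 [ 98.1 132.7] med [ 0.462 -0.76   0.003] zmax 0.009 minrect [ 0.423 -0.76 ] [0.498 0.055] 0.3
scene wood 116 [137.7 111.7] med [ 0.308 -0.699  0.003] zmax 0.009 minrect [ 0.302 -0.702] [0.166 0.033] 6.9
scene wood 509 [343.2 119. ] med [0.059 0.016 0.013] zmax 0.057 minrect [0.023 0.001] [0.155 0.195] 5.7
scene wood 75 [119.9 133.6] med [ 0.43  -0.685  0.003] zmax 0.009 minrect [ 0.432 -0.689] [0.086 0.033] 6.3
scene wood 37 [109.6 143.5] med [ 0.488 -0.69   0.003] zmax 0.007 minrect [ 0.482 -0.692] [0.057 0.024] 30.8
scene wood 28 [104.6 154.3] med [ 0.536 -0.67   0.003] zmax 0.006 minrect [ 0.538 -0.675] [0.051 0.023] 8.5
scene wood 235 [181.7 171.3] med [ 0.525 -0.373  0.039] zmax 0.05 minrect [ 0.519 -0.375] [0.037 0.082] 89.0
scene wood 252 [265.2 192.7] med [ 0.499 -0.104  0.04 ] zmax 0.051 minrect [ 0.496 -0.105] [0.036 0.079] 59.2
scene wood 25 [347.6 211.2] med [0.444 0.137 0.013] zmax 0.015 minrect [0.444 0.135] [0.059 0.007] 85.3
scene wood 28 [369.4 221.4] med [0.454 0.203 0.013] zmax 0.016 minrect [0.454 0.202] [0.057 0.007] 80.0
scene wood 790 [123.4 237
[... 2886 characters left out ...]
zmax 0.049 minrect [ 0.404 -0.382] [0.014 0.016] 57.2
side wood 230 [ 65.5 287. ] med [-0.026 -0.081  0.011] zmax 0.019 minrect [-0.028 -0.079] [0.033 0.085] 69.9
side wood 1688 [432.6 347.5] med [ 0.502 -0.682  0.002] zmax 0.007 minrect [ 0.51  -0.682] [0.24  0.033] 5.6
side wood 2068 [485.  356.9] med [ 0.568 -0.759  0.002] zmax 0.007 minrect [ 0.567 -0.761] [0.05 0.21] 89.9
side red0 29 [281.6 192.9] med [ 0.564 -0.162  0.032] zmax 0.034 minrect [ 0.567 -0.155] [0.026 0.008] 59.7
side red0 42 [269.9 270.6] med [ 0.354 -0.347  0.032] zmax 0.036 minrect [ 0.358 -0.343] [0.028 0.005] 49.6
side blue 1232 [208.8 150.4] med [0.538 0.183 0.004] zmax 0.009 minrect [0.542 0.187] [0.162 0.168] 81.3
```

```bash
ls pics
```

```text
scene0.png
scene_crop.png
side0.png
side_crop.png
```

View pics/scene_crop.png

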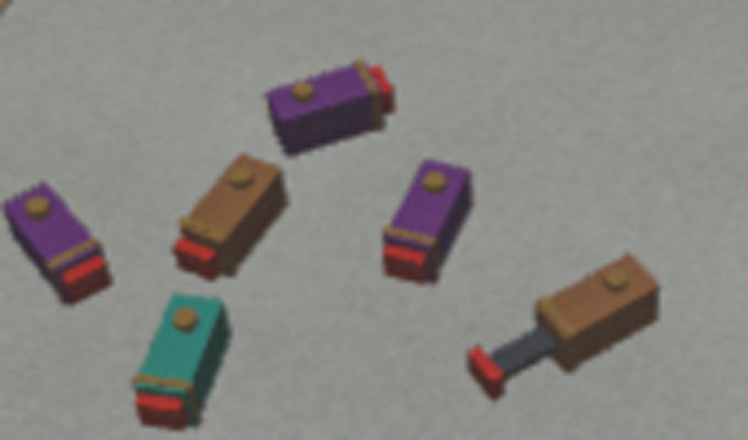

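View pics/side_crop.png

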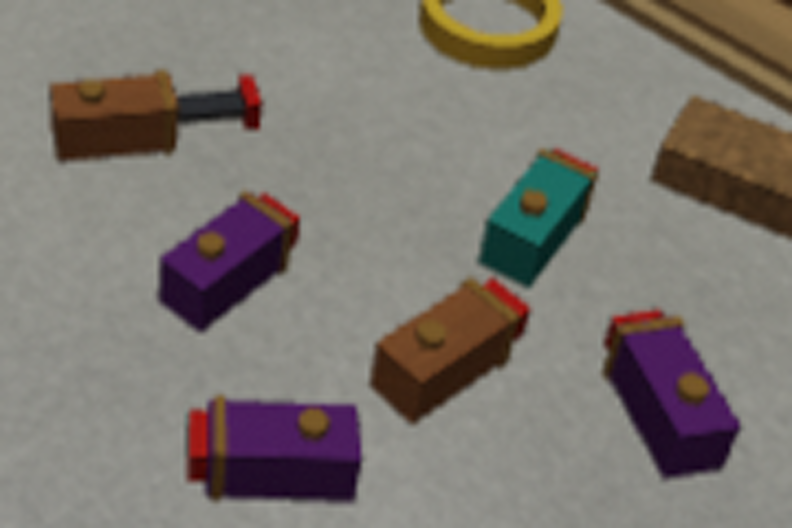

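The crops confirm it: the two brown gauges are one with its tongue out (lower right in the scene crop) and one with it in (between the purple and turquoise ones). Next I'll refine the poses from the top faces.

```bash
python3 - <<'E'
from h import *
for n in ("scene","side"):
    z=np.load(n+"0.npz");p,d=z["p"],z["d"];c=ctrl.get_calibration(n);W=cloud(c,d)
    up=((d>0)&(W[...,2]>.026)&(W[...,2]<.06)&(W[...,0]>.3)&(W[...,0]<.7)&(W[...,1]<.0)&(W[...,1]>-.6)).astype(np.uint8)
    top=((W[...,2]>.035)&(up>0)).astype(np.uint8)
    hsv=cv2.cvtColor(p,cv2.COLOR_RGB2HSV)
    k,lab,st,ce=cv2.connectedComponentsWithStats(top)
    for i in range(1,k):
        if st[i,4]<40: continue
        m=lab==i;w=W[m]
        r=cv2.minAreaRect(w[:,:2].astype(np.float32));h=np.median(hsv[m],0)
        kn=w[w[:,2]>.0445]
        print(n,ce[i].round(),"hue",h,"rect",np.round(r[0],3),np.round(r[1],3),round(r[2],1),"knob",kn.mean(0).round(3),len(kn))
    for nm,lo,hi in [("yel",(22,150,80),(35,255,255)),("blue",(105,150,50),(125,255,255))]:
        m=cv2.inRange(hsv,lo,hi)>0
        m&=(d>0)&(abs(W[...,2])<.0125)&(W[...,0]>.3)&(W[...,0]<.75)&(W[...,1]>0.05)&(W[...,1]<.6)
        k,lab,st,ce=cv2.connectedComponentsWithStats(m.astype(np.uint8));i=1+np.argmax(st[1:,4])
        r=cv2.minAreaRect(W[lab==i][:,:2].astype(np.float32));print(n,nm,st[i,4],np.round(r[0],3),np.round(r[1],3),round(r[2],1))
    up2=(hsv[...,0]<4)|(hsv[...,0]>172);up2&=(hsv[...,1]>150)&(up>0)
    k,lab,st,ce=cv2.connectedComponentsWithStats(up2.astype(np.uint8))
    for i in range(1,k):
        if st[i,4]>8: print(n,"red",st[i,4],W[lab==i].mean(0).round(3),np.round(cv2.minAreaRect(W[lab==i][:,:2].astype(np.float32)),3) if 0 else "")
E
```

```text
scene [203. 146.] hue [141. 118. 109.] rect [ 0.395 -0.368] [0.042 0.084] 52.6 knob [ 0.408 -0.379  0.048] 16
scene [182. 170.] hue [ 13. 128. 122.] rect [ 0.523 -0.376] [0.038 0.096] 89.2 knob [ 0.504 -0.378  0.048] 17
scene [227. 171.] hue [142. 116. 110.] rect [ 0.467 -0.247] [0.084 0.037] 5.3 knob [ 0.451 -0.249  0.047] 19
scene [141. 176.] hue [142. 117. 109.] rect [ 0.59  -0.476] [0.082 0.038] 61.5 knob [ 0.584 -0.49   0.048] 16
scene [265. 192.] hue [ 13. 125. 122.] rect [ 0.494 -0.105] [0.04  0.082] 56.6 knob [ 0.481 -0.097  0.048] 18
scene [170. 203.] hue [ 86. 140. 123.] rect [ 0.643 -0.339] [0.087 0.038] 14.7 knob [ 0.627 -0.343  0.047] 20
scene yel 3754 [0.564 0.354] [0.168 0.172] 81.5
scene blue 2940 [0.538 0.179] [0.163 0.166] 81.1
scene red 10 [ 0.364 -0.339  0.034] 
scene red 26 [ 0.565 -0.378  0.034] 
scene red 22 [ 0.51  -0.243  0.033] 
scene red 28 [ 0.611 -0.438  0.033] 
scene red 25 [ 0.574 -0.151  0.033] 
scene red 25 [ 0.686 -0.329  0.034] 
side [250. 192.] hue [ 13. 168. 111.] rect [ 0.49  -0.106] [0.042 0.079] 59.3 knob [ 0.476 -0.099  0.046] 15
side [348. 215.] hue [ 86. 189. 109.] rect [ 0.637 -0.341] [0.081 0.038] 12.8 knob [ 0.622 -0.346  0.047] 20
side [276. 225.] hue [142. 173.  92.] rect [ 0.46  -0.249] [0.081 0.038] 6.1 knob [ 0.446 -0.25   0.046] 23
side [326. 245.] hue [ 13. 168. 111.] rect [ 0.513 -0.379] [0.038 0.086] 89.2 knob [ 0.497 -0.378  0.047] 26
side [378. 256.] hue [142. 174.  92.] rect [ 0.585 -0.478] [0.082 0.041] 60.2 knob [ 0.579 -0.492  0.047] 30
side [289. 268.] hue [142. 173.  93.] rect [ 0.391 -0.37 ] [0.04  0.081] 50.1 knob [ 0.402 -0.381  0.047] 33
side yel 1017 [0.568 0.355] [0.174 0.17 ] 80.7
side blue 1226 [0.542 0.187] [0.162 0.168] 81.3
side red 26 [ 0.567 -0.155  0.032] 
side red 12 [ 0.509 -0.247  0.032] 
side red 23 [ 0.561 -0.381  0.033] 
side red 17 [ 0.607 -0.436  0.032] 
side red 47 [ 0.356 -0.343  0.032]
```

>>> arm_command([
  [0,0,0],
  [-0.0157,0.0346,0],
  [-0.0157,0.0346,0],
  [-0.0157,0.0346,0],
  [-0.0157,0.0346,0],
], yaw=[0.125,0,0,0,0], jaw=0.07)

```text
clock: 0.52
position: [0.3488, 0.4682, 0.1955]
orientation: [3.141, 0.001, 1.032]
wrist_force: [1.4, -0.4, -0.1]
grip_width: 0.0707
```

>>> arm_command([
  [-0.0157,0.0346,0],
  [-0.0157,0.0346,0],
  [-0.0157,0.0346,0],
  [-0.0157,0.0346,0],
  [-0.0157,0.0346,0],
], yaw=[0,0,0,0,0])

```text
clock: 0.93
position: [0.4569, 0.3118, 0.1957]
orientation: [-3.141, 0.001, 1.031]
wrist_force: [0.0, -0.5, 0.6]
grip_width: 0.0701
```

>>> arm_command([
  [-0.0309,0.0222,0],
  [-0.0309,0.0222,0],
  [-0.0309,0.0222,0],
  [-0.0309,0.0222,0],
  [-0.0309,0.0222,0],
], yaw=[0,0,0,0,0])

```text
clock: 1.35
position: [0.4718, 0.1221, 0.1958]
orientation: [-3.141, 0.0, 1.031]
wrist_force: [0.4, 0.5, -0.4]
grip_width: 0.0702
```

>>> arm_command([
  [-0.0309,0.0222,0],
  [-0.0309,0.0222,0],
  [-0.0309,0.0222,0],
  [-0.0309,0.0222,0],
  [0,0,0],
], yaw=[0,0,0,0,0])

```text
clock: 1.77
position: [0.4846, -0.0379, 0.1961]
orientation: [3.138, 0.005, 1.017]
wrist_force: [0.6, 0.1, 0.1]
grip_width: 0.0701
```

```bash
cat > look.py <<'E'
from h import *
import sys
nm=sys.argv[1]
s=ctrl.observe();c=ctrl.get_calibration("wrist")
p,d=ctrl.snapshot("wrist");cv2.imwrite(f"pics/{nm}.png",p[:,:,::-1])
print(np.round(s["position"],4),np.round(s["orientation"],3),"joints",np.round(s["joints"],2))
W=cloud(c,d)
up=((d>0)&(W[...,2]>.034)&(W[...,2]<.06)).astype(np.uint8)
hsv=cv2.cvtColor(p,cv2.COLOR_RGB2HSV)
k,lab,st,ce=cv2.connectedComponentsWithStats(up)
for i in range(1,k):
    if st[i,4]<300: continue
    m=lab==i;w=W[m];r=cv2.minAreaRect(w[:,:2].astype(np.float32));kn=w[w[:,2]>.044]
    print(ce[i].round(),st[i],"hue",np.median(hsv[m],0),"rect",np.round(r[0],4),np.round(r[1],4),round(r[2],1),"knob",kn.mean(0).round(4),"zmed",np.median(w[:,2]).round(4))
red=((hsv[...,0]<4)|(hsv[...,0]>172))&(hsv[...,1]>150)&(d>0)&(W[...,2]>.026)
k,lab,st,ce=cv2.connectedComponentsWithStats(red.astype(np.uint8))
for i in range(1,k):
    if st[i,4]>60: r=cv2.minAreaRect(W[lab==i][:,:2].astype(np.float32));print("red",ce[i].round(),st[i,4],np.round(r[0],4),np.round(r[1],4),round(r[2],1))
E
python3 look.py wristA
```

```text
[ 0.4846 -0.0379  0.1961] [3.138 0.005 1.017] joints [-0.06  0.36  0.12  1.89 -0.05  0.89  1.1 ]
[221. 208.] [ 206  180   31   58 1584] hue [ 14. 159. 180.] rect [ 0.4929 -0.1029] [0.038  0.0794] 58.6 knob [ 0.4798 -0.0954  0.0472] zmed 0.0393
[ 22. 228.] [  5 218  33  26 501] hue [143. 158. 160.] rect [ 0.3737 -0.3465] [0.0366 0.0346] 74.5 knob [nan nan nan] zmed 0.0393
red [ 26. 215.] 208 [ 0.3608 -0.3371] [0.0292 0.0113] 49.2look.py:14: RuntimeWarning: Mean of empty slice.
  print(ce[i].round(),st[i],"hue",np.median(hsv[m],0),"rect",np.round(r[0],4),np.round(r[1],4),round(r[2],1),"knob",kn.mean(0).round(4),"zmed",np.median(w[:,2]).round(4))
  ret = um.true_divide(
```

View pics/wristA.png

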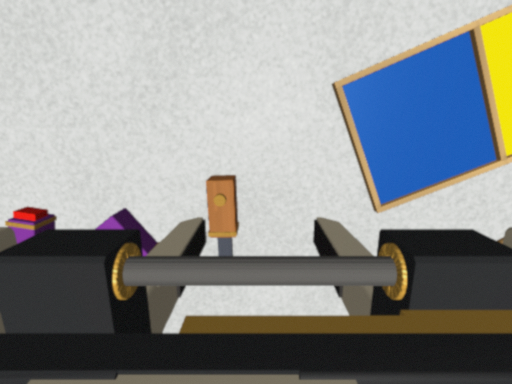

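The wrist view shows the brown gauge at (221,208), with its bar running under the gripper bar. Its measured centre is (0.4925,-0.104), which agrees with the other views.

>>> arm_command([
  [-0.026,0.0208,0],
  [-0.026,0.0208,0],
  [0,0,0],
  [0,0,0],
], yaw=[0,0,0,0])

```text
clock: 2.15
position: [0.4937, -0.0943, 0.1957]
orientation: [-3.141, 0.0, 1.028]
wrist_force: [0.1, 1.0, -0.4]
grip_width: 0.0698
```

>>> arm_command([
  [-0.009,0.004,0.03],
  [0,0,0.035],
  [0,0,0.035],
  [0,0,0.03],
  [0,0,0],
], yaw=[0,0,0,0,0])

```text
clock: 2.57
position: [0.4883, -0.0996, 0.0611]
orientation: [-3.129, 0.003, 1.035]
wrist_force: [-1.5, 0.2, -0.1]
grip_width: 0.0699
```

```bash
cat > sc.py <<'E'
from h import *
import sys
nm,n,x0,y0,x1,y1=sys.argv[1],sys.argv[2],*map(int,sys.argv[3:])
p,d=ctrl.snapshot(n);f=min(760/(x1-x0),580/(y1-y0))
cv2.imwrite(f"pics/{nm}.png",cv2.resize(p[y0:y1,x0:x1,::-1],None,fx=f,fy=f,interpolation=cv2.INTER_CUBIC))
E
python3 sc.py preA side 190 120 330 230; python3 look.py wA2 2>/dev/null
```

```text
[ 0.4903 -0.1004  0.0638] [-3.134e+00  1.000e-03  1.034e+00] joints [ 0.1   0.58  0.09  1.99 -0.09  0.58  1.29]
[257. 210.] [ 235  165   46   91 3982] hue [ 14. 159. 168.] rect [ 0.4911 -0.1024] [0.0383 0.0762] 59.5 knob [ 0.4797 -0.0956  0.0471] zmed 0.0393
red [258. 304.] 393 [ 0.5704 -0.1495] [0.0285 0.01  ] 59.9
```

View pics/preA.png

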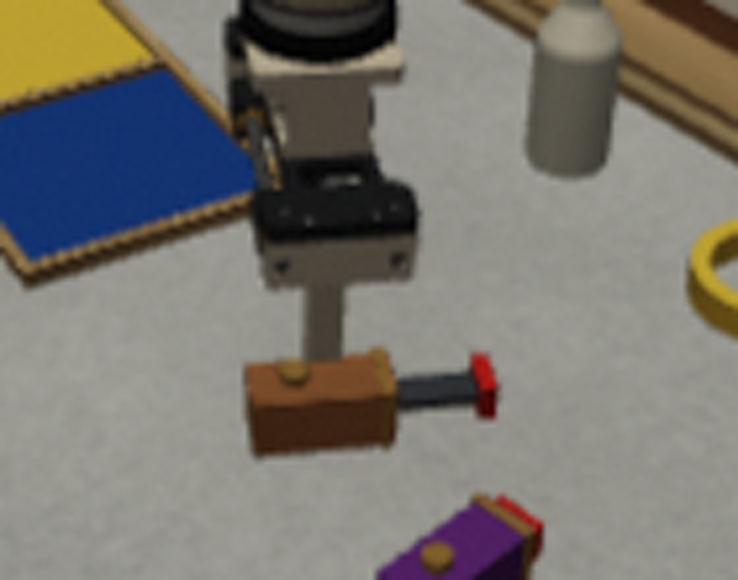

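The side crop shows the gauge at (320,405), with a finger behind the middle of the stock and the tongue out. I'll go down now.

>>> arm_command([
  [-0.002,0.002,0.018],
  [0,0,0.018],
  [0,0,0.014],
  [0,0,0],
  [0,0,0],
], yaw=[0,0,0,0,0])

```text
clock: 3.08
position: [0.4947, -0.1056, 0.0177]
orientation: [3.139, -0.001, 1.032]
wrist_force: [-0.0, 0.2, 1.0]
grip_width: 0.0697
```

>>> arm_command([
  [0,0,0.003],
  [0,0,0],
  [0,0,0],
], yaw=[0,0,0])

```text
clock: 3.33
position: [0.4942, -0.1061, 0.0141]
orientation: [3.14, -0.001, 1.031]
wrist_force: [0.8, -0.9, -0.7]
grip_width: 0.0699
```

>>> arm_command([
  [0,0,0],
  [0,0,0],
  [0,0,0],
  [0,0,0],
  [0,0,0],
], yaw=[0,0,0,0,0], jaw=0.0)

```text
clock: 3.75
position: [0.4933, -0.1062, 0.0131]
orientation: [-3.142, 0.0, 1.031]
wrist_force: [-0.1, -0.1, -0.3]
grip_width: 0.0409
```

>>> arm_command([
  [0,0,0],
  [0,0,0],
  [0,0,0],
  [0,0,0],
], yaw=[0,0,0,0])

```text
clock: 4.08
position: [0.4934, -0.106, 0.013]
orientation: [-3.141, -0.0, 1.031]
wrist_force: [-0.1, -0.1, 0.3]
grip_width: 0.0351
```

>>> arm_command([
  [0,0,-0.01],
  [0,0,-0.02],
  [0,0,-0.03],
  [0,0,-0.03],
  [0,0,0],
], yaw=[0,0,0,0,0])

```text
clock: 4.5
position: [0.4969, -0.1073, 0.1084]
orientation: [3.132, -0.003, 1.031]
wrist_force: [1.1, -0.5, -1.7]
grip_width: 0.0354
```

```bash
python3 sc.py liftA side 190 100 330 210; python3 look.py wA3 2>/dev/null
```

```text
[ 0.4955 -0.1068  0.1061] [ 3.135e+00 -2.000e-03  1.031e+00] joints [ 0.09  0.51  0.11  1.95 -0.08  0.68  1.29]
[109. 218.] [  84  198   56   36 1036] hue [143. 158. 174.] rect [ 0.444  -0.2478] [0.0403 0.0373] 4.6 knob [ 0.445  -0.245   0.0469] zmed 0.0391
[ 52. 317.] [  32  296   43   38 1133] hue [ 14. 161. 188.] rect [ 0.4989 -0.3738] [0.0372 0.0489] 87.2 knob [ 0.4995 -0.3734  0.0468] zmed 0.0392
red [  4. 199.] 101 [ 0.368  -0.3277] [0.007  0.0114] 72.2
```

View pics/liftA.png

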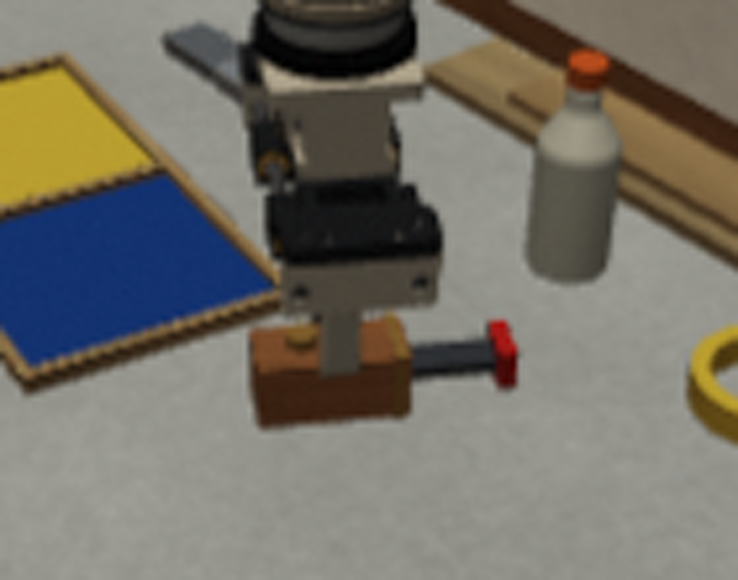

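The side crop shows the gauge lifted level at (330,370), with the tongue still out and the red block at (505,350). Next I'll carry it to the yellow half.

>>> arm_command([
  [0.016,-0.008,0],
  [0.0324,-0.0158,0],
  [0.0324,-0.0158,0],
  [0.0324,-0.0158,0],
  [0.0324,-0.0158,0],
], yaw=[0,0,0,0,0])

```text
clock: 5.02
position: [0.5054, 0.0566, 0.1015]
orientation: [-3.138, 0.003, 1.03]
wrist_force: [0.3, -0.2, -0.3]
grip_width: 0.0352
```

>>> arm_command([
  [0.0324,-0.0158,0],
  [0.0324,-0.0158,0],
  [0.0324,-0.0158,0],
  [0.0324,-0.0158,0],
  [0.0324,-0.0158,0],
], yaw=[0,0,0,0,0])

```text
clock: 5.43
position: [0.5208, 0.236, 0.1011]
orientation: [-3.139, 0.004, 1.031]
wrist_force: [0.3, -1.0, -2.0]
grip_width: 0.0354
```

>>> arm_command([
  [0.0324,-0.0158,0],
  [0.0324,-0.0158,0],
  [0.02,-0.01,0],
  [0,0,0],
  [0,0,0],
], yaw=[0,0,0,0,0])

```text
clock: 5.85
position: [0.5283, 0.3303, 0.1006]
orientation: [-3.139, 0.004, 1.035]
wrist_force: [-0.1, -0.8, -2.0]
grip_width: 0.0352
```

>>> arm_command([
  [0,0,0],
  [0,0,0],
  [0,0,0],
  [0,0,0],
  [0,0,0],
], yaw=[-0.0975,-0.0975,-0.0975,-0.0975,0])

```text
clock: 6.27
position: [0.5303, 0.3257, 0.1018]
orientation: [-3.14, 0.003, 1.42]
wrist_force: [0.0, -0.1, -1.6]
grip_width: 0.0352
```

>>> arm_command([
  [0.017,0.001,0],
  [0.016,0.001,0],
  [0,0,0.03],
  [0,0,0.025],
  [0,0,0],
], yaw=[0,0,0,0,0])

```text
clock: 6.68
position: [0.5333, 0.357, 0.0421]
orientation: [-3.132, 0.01, 1.418]
wrist_force: [-1.4, -1.3, -2.9]
grip_width: 0.0352
```

```bash
python3 sc.py preplA side 130 70 270 180; python3 sc.py preplA2 scene 290 180 480 320; python3 -c "
from h import *
print(ctrl.observe()['position'])"
```

```text
[0.53681141 0.35926245 0.04687473]
```

View pics/preplA.png

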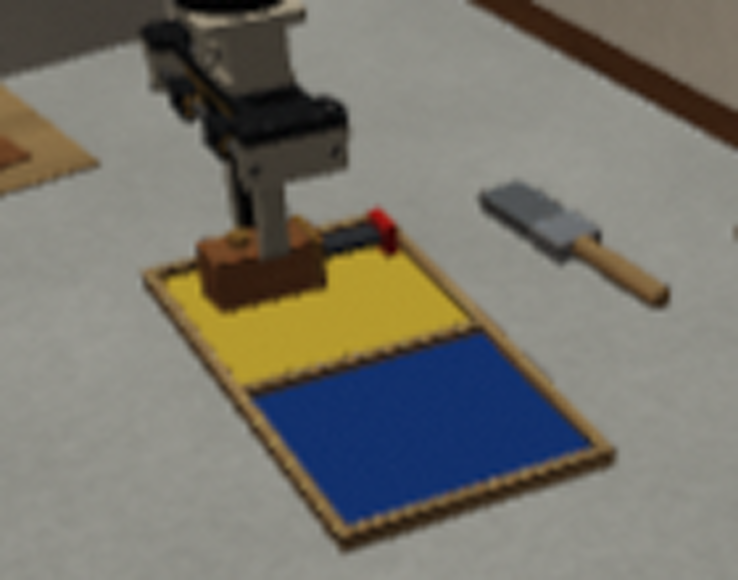

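View pics/preplA2.png

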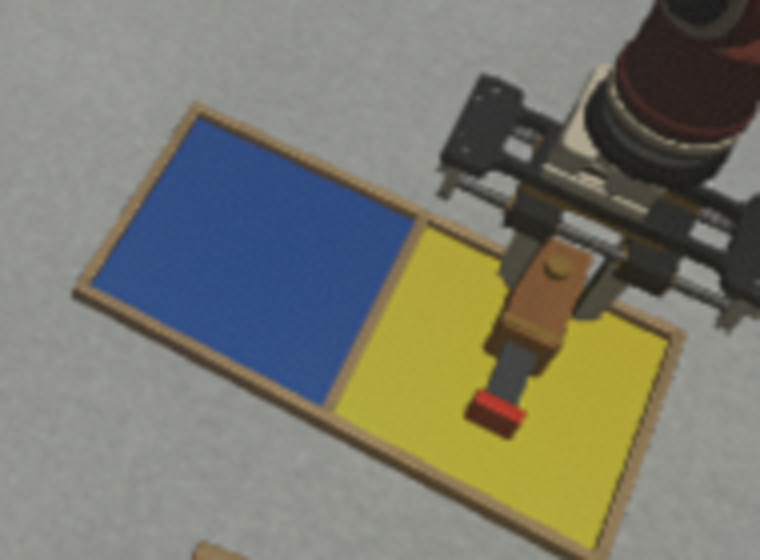

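Both views show the gauge aligned over the yellow half, with its tongue inside the rim. I'll lower it gently.

>>> arm_command([
  [0,0,0.01],
  [0,0,0.01],
  [0,0,0.006],
  [0,0,0],
  [0,0,0],
], yaw=[0,0,0,0,0])

```text
clock: 7.2
position: [0.5372, 0.3612, 0.0218]
orientation: [-3.141, 0.0, 1.421]
wrist_force: [-0.1, 0.8, -1.6]
grip_width: 0.0354
```

```bash
python3 -c "
from h import *
s=ctrl.observe();print(s['position'],s['wrist_force'])"
```

```text
[0.53719331 0.36118928 0.02180755] [-0.09817273  0.81533237 -1.57450089]
```

>>> arm_command([
  [0,0,0.002],
  [0,0,0.001],
  [0,0,0],
  [0,0,0],
], yaw=[0,0,0,0])

```text
clock: 7.53
position: [0.5375, 0.3614, 0.0192]
orientation: [3.141, -0.0, 1.421]
wrist_force: [0.3, -0.7, -1.4]
grip_width: 0.0353
```

>>> arm_command([
  [0,0,0.0012],
  [0,0,0],
  [0,0,0],
], yaw=[0,0,0])

```text
clock: 7.78
position: [0.5375, 0.3616, 0.0181]
orientation: [3.141, -0.001, 1.421]
wrist_force: [-0.2, 0.8, 0.0]
grip_width: 0.0351
```

>>> arm_command([
  [0,0,0],
  [0,0,0],
  [0,0,0],
  [0,0,0],
  [0,0,0],
], yaw=[0,0,0,0,0], jaw=0.07)

```text
clock: 8.2
position: [0.5375, 0.3614, 0.0179]
orientation: [3.141, -0.0, 1.421]
wrist_force: [-0.4, -0.2, -0.0]
grip_width: 0.0638
```

>>> arm_command([
  [0,0,-0.02],
  [0,0,-0.035],
  [0,0,-0.035],
  [0,0,-0.035],
  [0,0,0],
], yaw=[0,0,0,0,0])

```text
clock: 8.62
position: [0.5419, 0.3643, 0.1512]
orientation: [3.13, -0.011, 1.421]
wrist_force: [0.5, 0.3, 0.8]
grip_width: 0.0698
```

>>> arm_command([
  [-0.0365,0.0045,0],
  [-0.0365,0.0045,0],
  [-0.0365,0.0045,0],
  [-0.0365,0.0045,0],
  [-0.0365,0.0045,0],
], yaw=[0,0,0,0,0])

```text
clock: 9.03
position: [0.5322, 0.1759, 0.1429]
orientation: [3.141, 0.0, 1.421]
wrist_force: [-0.1, -0.6, -0.4]
grip_width: 0.07
```

>>> arm_command([
  [-0.0365,0.0045,0],
  [-0.0365,0.0045,0],
  [-0.0365,0.0045,0],
  [-0.0365,0.0045,0],
  [-0.0365,0.0045,0],
], yaw=[0,0,0,0,0])

```text
clock: 9.45
position: [0.5272, -0.008, 0.143]
orientation: [3.141, -0.0, 1.421]
wrist_force: [1.6, -0.8, -0.6]
grip_width: 0.0698
```

>>> arm_command([
  [-0.0365,0.0045,0],
  [-0.0365,0.0045,0],
  [-0.0365,0.0045,0],
  [-0.0365,0.0045,0],
  [-0.0365,0.0045,0],
], yaw=[0,0,0,0,0])

```text
clock: 9.87
position: [0.5222, -0.1919, 0.143]
orientation: [3.141, 0.0, 1.421]
wrist_force: [-1.0, -0.1, -0.4]
grip_width: 0.0698
```

```bash
python3 sc.py plA side 130 70 270 180; python3 look.py wB1 2>/dev/null
```

```text
[ 0.5205 -0.2036  0.1431] [3.139 0.009 1.408] joints [ 0.3   0.53  0.05  1.76 -0.02  0.84  1.76]
[83. 92.] [  51   49   65   88 3086] hue [143. 156. 166.] rect [ 0.393  -0.3673] [0.0394 0.0835] 47.6 knob [ 0.406 -0.377  0.047] zmed 0.0393
[211. 141.] [ 185  101   54   82 2616] hue [143. 140. 181.] rect [ 0.4648 -0.2466] [0.0823 0.0386] 6.5 knob [ 0.449  -0.2472  0.0471] zmed 0.0393
[108. 200.] [  84  170   49   59 1934] hue [ 14. 160. 176.] rect [ 0.5094 -0.3749] [0.0371 0.0694] 87.7 knob [ 0.4997 -0.3739  0.047 ] zmed 0.0392
[179. 314.] [165 294  30  36 469] hue [ 87. 221. 177.] rect [ 0.6658 -0.3255] [0.0268 0.0501] 54.6 knob [nan nan nan] zmed 0.0392
red [103.  55.] 346 [ 0.3608 -0.3379] [0.0298 0.0098] 49.5
red [225. 181.] 195 [ 0.5079 -0.2413] [0.009 0.029] 6.5
```

View pics/plA.png

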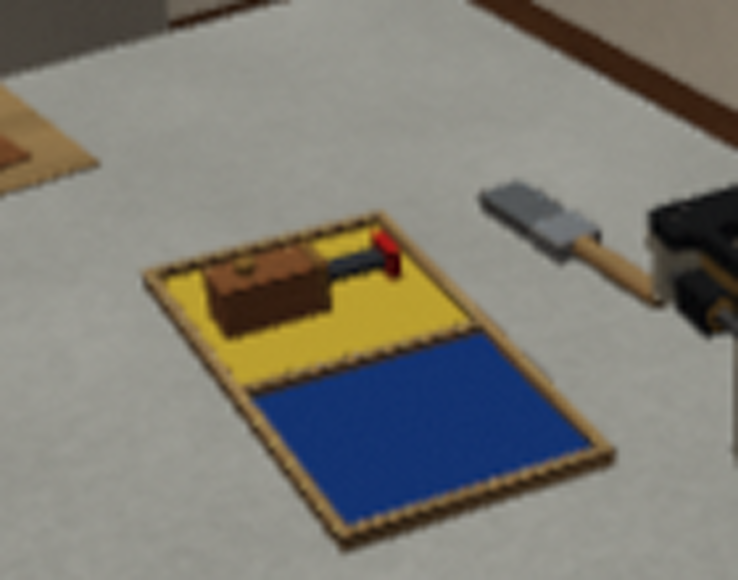

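View pics/wB1.png

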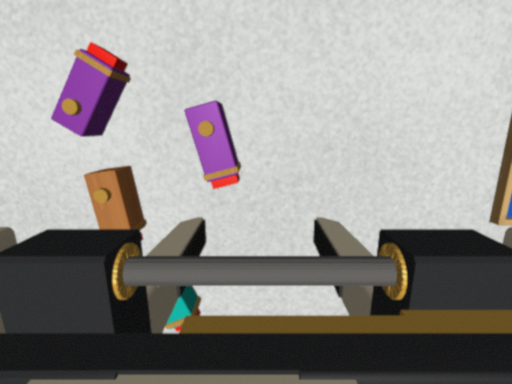

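The side crop shows gauge A flat in the yellow half with its tongue out. The wrist view shows the brown gauge B at (108,200), measured at about (0.516,-0.375) with its y-angle near 88°.

>>> arm_command([
  [0,0,0],
  [-0.034,0,0],
  [-0.034,0,0],
  [-0.034,0,0],
  [0,0,0],
], yaw=[-0.12,0,0,0,0])

```text
clock: 10.38
position: [0.517, -0.3017, 0.1428]
orientation: [-3.141, 0.008, 1.53]
wrist_force: [-0.2, -1.0, 0.4]
grip_width: 0.0697
```

```bash
python3 look.py wB2 2>/dev/null
```

```text
[ 0.517  -0.3017  0.1428] [-3.141  0.008  1.53 ] joints [ 0.48  0.59  0.01  1.65 -0.    0.9   2.02]
[189.  69.] [ 152   25   75   90 3188] hue [143. 139. 181.] rect [ 0.3933 -0.3667] [0.0389 0.0835] 49.2 knob [ 0.406  -0.3774  0.0471] zmed 0.0393
[310. 135.] [ 289   95   43   82 2681] hue [143. 142. 178.] rect [ 0.465  -0.2461] [0.0818 0.0384] 5.4 knob [ 0.4491 -0.2478  0.0471] zmed 0.0393
[193. 186.] [ 174  152   39   71 2259] hue [ 14. 159. 175.] rect [ 0.5144 -0.3746] [0.0385 0.0791] 87.3 knob [ 0.4995 -0.3745  0.047 ] zmed 0.0393
[238. 300.] [218 286  40  30 917] hue [ 87. 223. 180.] rect [ 0.656  -0.3342] [0.0553 0.0385] 11.0 knob [ 0.6317 -0.3425  0.0472] zmed 0.0393
red [216.  34.] 288 [ 0.3611 -0.338 ] [0.0294 0.0083] 48.8
red [313. 177.] 187 [ 0.5081 -0.2426] [0.0089 0.0287] 6.1
```

>>> arm_command([
  [-0.035,0,0],
  [-0.035,0,0],
  [0,0,0],
  [0,0,0],
], yaw=[0,0,0,0])

```text
clock: 10.77
position: [0.5166, -0.3632, 0.1424]
orientation: [-3.141, 0.0, 1.538]
wrist_force: [0.3, 1.1, -0.4]
grip_width: 0.0699
```

>>> arm_command([
  [0,0,0.03],
  [0,0,0.03],
  [0,0,0.02],
  [0,0,0],
  [0,0,0],
], yaw=[0,0,0,0,0])

```text
clock: 11.18
position: [0.5177, -0.3591, 0.0622]
orientation: [-3.14, -0.003, 1.544]
wrist_force: [-0.2, -1.5, 0.5]
grip_width: 0.0699
```

```bash
python3 sc.py preB side 250 170 410 290; python3 look.py wB3 2>/dev/null
```

```text
[ 0.5186 -0.3604  0.0637] [ 3.140e+00 -1.000e-03  1.543e+00] joints [ 0.57  0.73  0.    1.62 -0.    0.79  2.12]
[243.  45.] [ 191    0  107  104 5733] hue [143. 135. 194.] rect [ 0.3946 -0.3677] [0.037  0.0807] 47.9 knob [ 0.4062 -0.3779  0.0471] zmed 0.0393
[404. 134.] [ 378   79   54  112 5195] hue [143. 157. 171.] rect [ 0.4655 -0.246 ] [0.083  0.0391] 5.3 knob [ 0.4491 -0.2485  0.047 ] zmed 0.0393
[240. 202.] [ 217  156   47   94 4185] hue [ 14. 158. 184.] rect [ 0.5144 -0.3756] [0.038  0.0788] 88.2 knob [ 0.4995 -0.3748  0.0471] zmed 0.0393
[279. 305.] [257 291  44  25 825] hue [ 87. 225. 187.] rect [ 0.613  -0.3457] [0.025 0.036] 13.8 knob [nan nan nan] zmed 0.039
red [296.   3.] 77 [ 0.3697 -0.3307] [0.0051 0.0091] 1.1
red [399. 192.] 351 [ 0.5085 -0.2437] [0.01   0.0321] 3.4
red [241. 254.] 196 [ 0.5246 -0.3754] [0.028  0.0761] 87.3
red [181. 302.] 267 [ 0.5738 -0.4171] [0.0073 0.1096] 62.7
```

View pics/preB.png

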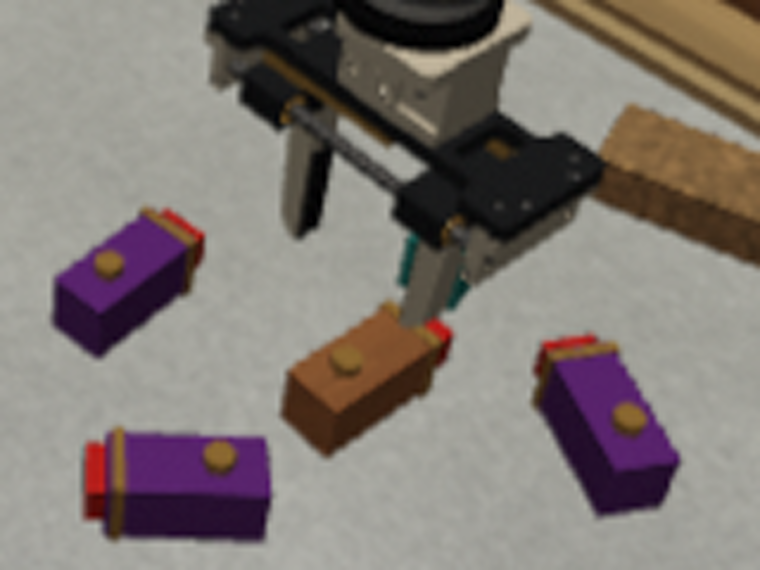

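The side crop shows gauge B's stock at (355,375). The gripper is about 15 mm too far to +y, so I'll shift before going down.

>>> arm_command([
  [-0.008,-0.003,0],
  [-0.007,0,0],
  [0,0,0],
  [0,0,0],
], yaw=[0,0,0,0])

```text
clock: 11.62
position: [0.5136, -0.3785, 0.0637]
orientation: [3.141, 0.002, 1.539]
wrist_force: [0.4, 0.9, -0.5]
grip_width: 0.0698
```

>>> arm_command([
  [0.002,0.001,0.015],
  [0,0,0.018],
  [0,0,0.013],
  [0,0,0],
  [0,0,0],
], yaw=[0,0,0,0,0])

```text
clock: 12.03
position: [0.5144, -0.3746, 0.0162]
orientation: [-3.14, -0.001, 1.541]
wrist_force: [0.2, 0.2, 0.3]
grip_width: 0.0702
```

>>> arm_command([
  [0,0,0],
  [0,0,0],
  [0,0,0],
], yaw=[0,0,0])

```text
clock: 12.28
position: [0.5155, -0.3754, 0.0179]
orientation: [3.14, 0.001, 1.541]
wrist_force: [0.7, -1.1, 0.3]
grip_width: 0.0699
```

>>> arm_command([
  [0,0,0.004],
  [0,0,0],
  [0,0,0],
  [0,0,0],
], yaw=[0,0,0,0])

```text
clock: 12.62
position: [0.5149, -0.3749, 0.0129]
orientation: [-3.141, 0.0, 1.541]
wrist_force: [-0.1, -0.8, 0.3]
grip_width: 0.0702
```

>>> arm_command([
  [0,0,0],
  [0,0,0],
  [0,0,0],
  [0,0,0],
  [0,0,0],
], yaw=[0,0,0,0,0], jaw=0.0)

```text
clock: 13.03
position: [0.515, -0.3749, 0.0129]
orientation: [-3.142, 0.0, 1.541]
wrist_force: [-0.4, 0.5, -0.2]
grip_width: 0.0415
```

>>> arm_command([
  [0,0,0],
  [0,0,0],
  [0,0,0],
  [0,0,0],
  [0,0,0],
], yaw=[0,0,0,0,0])

```text
clock: 13.45
position: [0.5149, -0.3752, 0.0129]
orientation: [3.142, 0.0, 1.541]
wrist_force: [-0.1, -0.3, 0.2]
grip_width: 0.0353
```

>>> arm_command([
  [0,0,-0.01],
  [0,0,-0.02],
  [0,0,-0.03],
  [0,0,-0.03],
  [0,0,0],
], yaw=[0,0,0,0,0])

```text
clock: 13.87
position: [0.5186, -0.3773, 0.1098]
orientation: [3.131, 0.007, 1.541]
wrist_force: [1.2, -0.4, -0.6]
grip_width: 0.0354
```

```bash
python3 sc.py liftB side 250 150 410 270; python3 -c "
from h import *
s=ctrl.observe();print(s['position'],s['orientation'],s['wrist_force'])"
```

```text
[ 0.51721694 -0.37625817  0.10699832] [3.13488117 0.00411193 1.5411259 ] [-0.05160191  0.79800748 -1.80951099]
```

View pics/liftB.png

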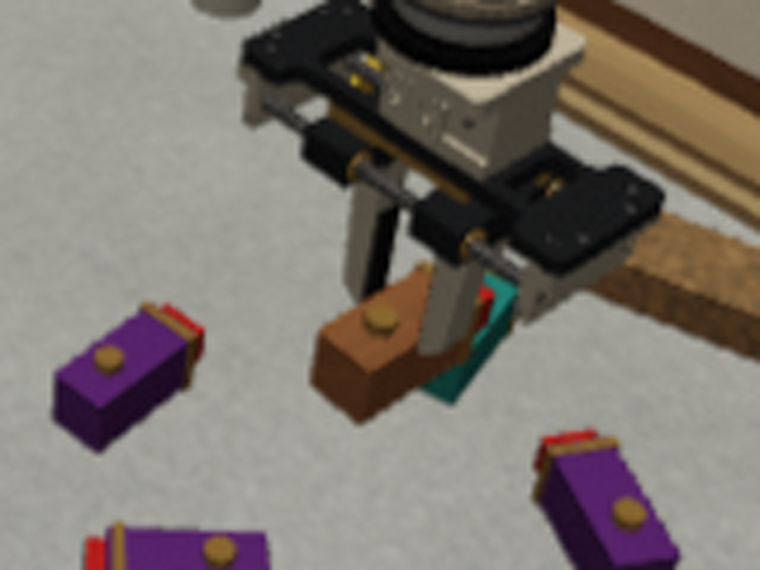

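Gauge B is lifted level with its tongue in; the turquoise piece behind it hasn't moved. Next I'll carry it to the blue half.

>>> arm_command([
  [0.018,0,0],
  [0.037,0,0],
  [0.037,0,0],
  [0.037,0,0],
  [0.037,0,0],
], yaw=[0,0,0,0,0])

```text
clock: 14.33
position: [0.5184, -0.2068, 0.1017]
orientation: [-3.139, -0.001, 1.541]
wrist_force: [0.2, 0.4, -1.4]
grip_width: 0.0351
```

>>> arm_command([
  [0.037,0,0],
  [0.037,0,0],
  [0.037,0,0],
  [0.037,0,0],
  [0.037,0,0],
], yaw=[0,0,0,0,0])

```text
clock: 14.75
position: [0.5238, -0.0221, 0.1019]
orientation: [-3.139, -0.0, 1.541]
wrist_force: [0.7, -0.4, -2.0]
grip_width: 0.0355
```

>>> arm_command([
  [0.037,0,0],
  [0.037,0,0],
  [0.037,0,0],
  [0.037,0,0],
  [0.02,0,0],
], yaw=[0,0,0,0,0])

```text
clock: 15.17
position: [0.5284, 0.1502, 0.1018]
orientation: [-3.139, -0.003, 1.548]
wrist_force: [0.2, 0.1, -1.9]
grip_width: 0.0357
```

>>> arm_command([
  [0,0,0],
  [0,0,0],
  [0,0,0],
  [0,0,0],
], yaw=[0.06,0.06,0,0])

```text
clock: 15.5
position: [0.5293, 0.1436, 0.102]
orientation: [-3.139, 0.001, 1.423]
wrist_force: [-0.4, -0.6, -1.9]
grip_width: 0.0353
```

>>> arm_command([
  [0.019,0,0],
  [0.018,0,0],
  [0,0,0.03],
  [0,0,0.025],
  [0,0,0],
], yaw=[0,0,0,0,0])

```text
clock: 15.92
position: [0.5316, 0.1789, 0.0433]
orientation: [-3.132, 0.005, 1.422]
wrist_force: [-1.5, -0.2, -2.9]
grip_width: 0.0354
```

>>> arm_command([
  [0,0,0],
  [0,0,0],
  [0,0,0],
], yaw=[0,0,0])

```text
clock: 16.17
position: [0.5372, 0.1803, 0.0494]
orientation: [3.139, -0.001, 1.42]
wrist_force: [0.6, -0.1, -1.9]
grip_width: 0.0351
```

```bash
python3 sc.py preplB side 130 70 270 180; python3 sc.py preplB2 scene 290 180 480 320
```

View pics/preplB.png

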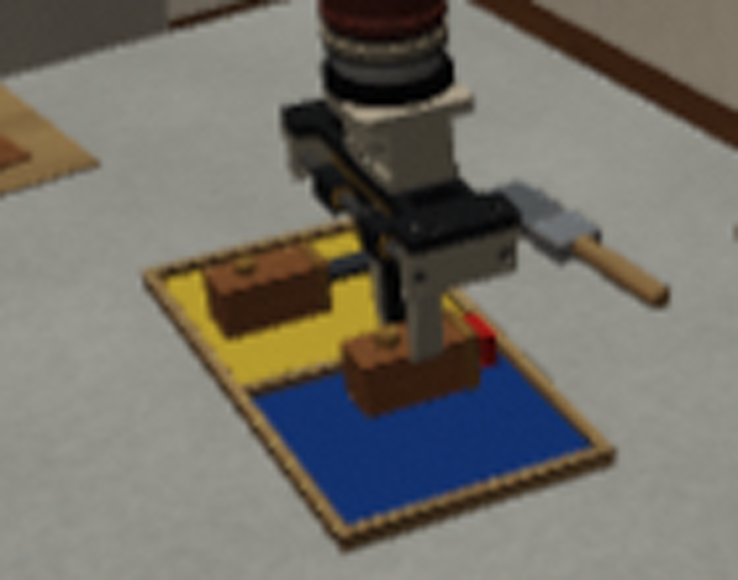

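View pics/preplB2.png

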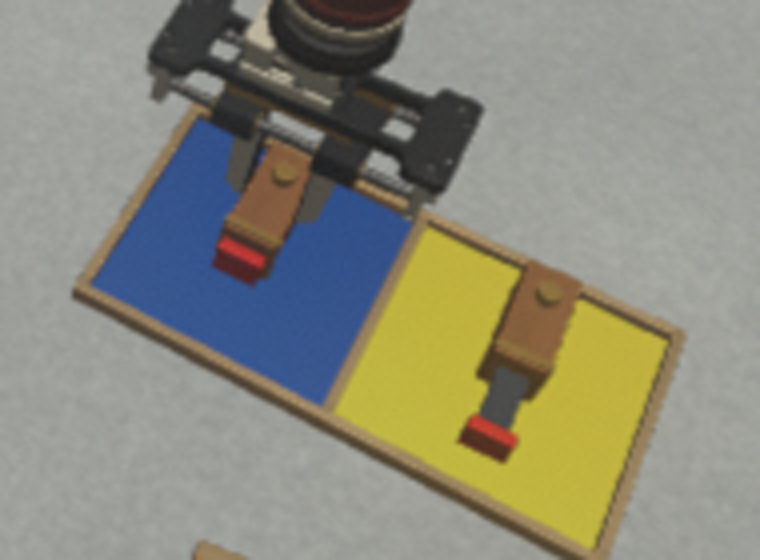

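Gauge B is over the middle of the blue half and A rests in the yellow half, so I'll lower it.

>>> arm_command([
  [0,0,0.01],
  [0,0,0.01],
  [0,0,0.008],
  [0,0,0],
  [0,0,0],
], yaw=[0,0,0,0,0])

```text
clock: 16.68
position: [0.5352, 0.1802, 0.0188]
orientation: [-3.14, 0.001, 1.421]
wrist_force: [-0.1, 0.5, -1.6]
grip_width: 0.0349
```

>>> arm_command([
  [0,0,0],
  [0,0,0],
], yaw=[0,0])

```text
clock: 16.85
position: [0.536, 0.1805, 0.0199]
orientation: [3.141, -0.0, 1.421]
wrist_force: [0.2, 0.2, -2.0]
grip_width: 0.0356
```

>>> arm_command([
  [0,0,0.0018],
  [0,0,0],
  [0,0,0],
  [0,0,0],
], yaw=[0,0,0,0])

```text
clock: 17.18
position: [0.5359, 0.1804, 0.0181]
orientation: [3.142, -0.0, 1.421]
wrist_force: [0.1, 0.8, -1.4]
grip_width: 0.0356
```

>>> arm_command([
  [0,0,0],
  [0,0,0],
  [0,0,0],
  [0,0,0],
  [0,0,0],
], yaw=[0,0,0,0,0], jaw=0.07)

```text
clock: 17.6
position: [0.5361, 0.1805, 0.0182]
orientation: [3.141, -0.0, 1.421]
wrist_force: [0.3, -0.4, -0.5]
grip_width: 0.0646
```

>>> arm_command([
  [0,0,0],
  [0,0,-0.02],
  [0,0,-0.035],
  [0,0,-0.035],
  [0,0,-0.035],
], yaw=[0,0,0,0,0])

```text
clock: 18.02
position: [0.5354, 0.1802, 0.1442]
orientation: [-3.141, 0.001, 1.421]
wrist_force: [1.5, 1.0, 0.1]
grip_width: 0.0701
```

>>> arm_command([
  [-0.036,0,0],
  [-0.036,0,0],
  [-0.036,0,0],
  [-0.036,0,0],
  [-0.036,0,0],
], yaw=[0,0,0,0,0])

```text
clock: 18.43
position: [0.5085, 0.001, 0.1433]
orientation: [3.141, 0.0, 1.422]
wrist_force: [0.5, -0.2, 0.4]
grip_width: 0.0703
```

>>> arm_command([
  [-0.03,0,0],
  [0,0,0],
  [0,0,0],
  [0,0,0],
  [0,0,0],
], yaw=[0,0,0,0,0])

```text
clock: 18.85
position: [0.5049, -0.0253, 0.143]
orientation: [-3.142, -0.001, 1.424]
wrist_force: [-0.1, -0.0, -0.2]
grip_width: 0.0699
```

```bash
python3 sc.py finB side 130 70 270 180; python3 - <<'E'
from h import *
a=np.deg2rad(-8.6);O=np.array([.553,.269]);R=np.array([[np.cos(a),np.sin(a)],[-np.sin(a),np.cos(a)]])
for n in("scene","side"):
    p,d=ctrl.snapshot(n);c=ctrl.get_calibration(n);W=cloud(c,d);hsv=cv2.cvtColor(p,cv2.COLOR_RGB2HSV)
    if n=="scene": cv2.imwrite("pics/finsc.png",cv2.resize(p[180:320,290:480,::-1],None,fx=4,fy=4,interpolation=cv2.INTER_CUBIC))
    m=(d>0)&(W[...,2]>.04)&(W[...,2]<.07)&(W[...,0]>.4)&(W[...,0]<.7)&(W[...,1]>.08)&(W[...,1]<.46)
    k,lab,st,ce=cv2.connectedComponentsWithStats(m.astype(np.uint8))
    for i in range(1,k):
        if st[i,4]<40: continue
        w=W[lab==i];r=cv2.minAreaRect(w[:,:2].astype(np.float32));print(n,"stock tray",(R@(np.array(r[0])-O)).round(3),np.round(r[1],3),"ztop med",np.median(w[:,2]).round(4))
    m=(((hsv[...,0]<5)|(hsv[...,0]>172))&(hsv[...,1]>150)&(d>0)&(W[...,2]>.026)&(W[...,2]<.06)&(W[...,1]>.08)&(W[...,1]<.46))
    k,lab,st,ce=cv2.connectedComponentsWithStats(m.astype(np.uint8))
    for i in range(1,k):
        if st[i,4]>8: print(n,"red tray",(R@(W[lab==i].mean(0)[:2]-O)).round(3),st[i,4])
E
```

```text
scene stock tray [-0.002 -0.09 ] [0.038 0.08 ] ztop med 0.0448
scene stock tray [-0.029  0.087] [0.038 0.081] ztop med 0.0447
scene red tray [ 0.046 -0.091] 39
scene red tray [0.061 0.088] 33
side stock tray [-0.033  0.086] [0.04 0.08] ztop med 0.043
side stock tray [-0.007 -0.094] [0.039 0.08 ] ztop med 0.0432
side red tray [0.057 0.082] 15
side red tray [ 0.042 -0.097] 19
```

View pics/finB.png

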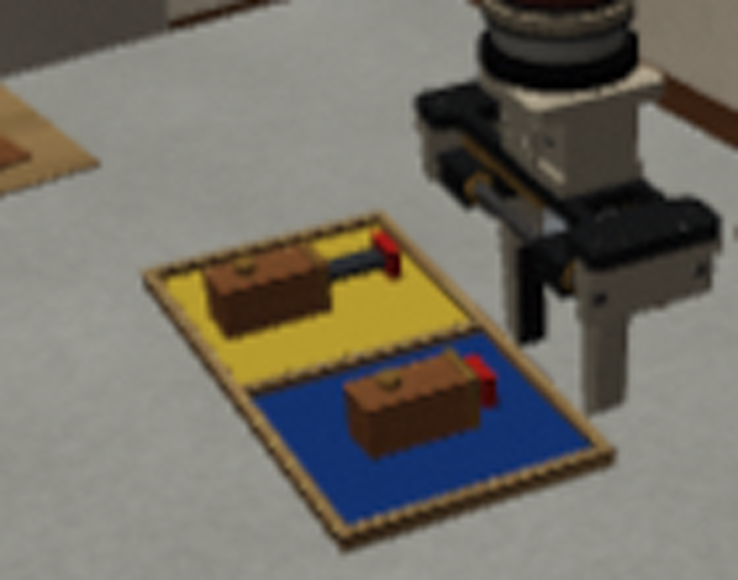

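View pics/finsc.png

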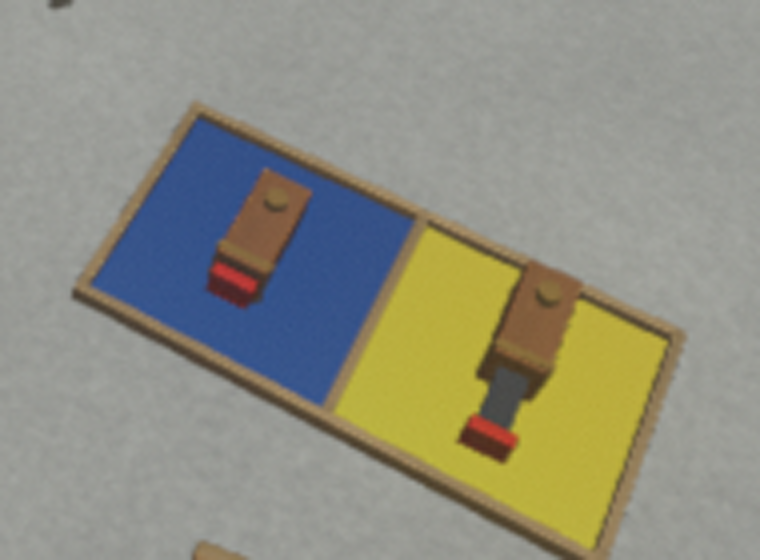

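Both gauges sit flat in their halves, tongues unchanged, and the gripper is clear. I'll hand the job in.

```bash
python3 -c "
from bench import ctrl
print(ctrl.close_job(), ctrl.observe()['clock'])"
```

```text
the job is handed in; nothing more can be done
the job is handed in; nothing more can be done
```

Both gauges are in the tray and the job is handed in. The gauge with its tongue out is in the yellow half, and the one with its tongue in is in the blue half. I handed in about 19 s into the 61 s allowed; it reports no verdict.

Last checks, in the tray frame, by camera:

| Gauge | Scene view (mm) | Side view (mm) | Half's middle (mm) |
|---|---|---|---|
| Tongue out (yellow) | (-29, +87) | (-33, +86) | (0, +88) |
| Tongue in (blue) | (-2, -90) | (-7, -94) | (0, -88) |

- **Position:** both stock middles are well inside the 70 mm limit. I set the tongue-out one about 30 mm back on purpose, so the whole gauge fits inside the rim.
- **Flatness:** stock tops measured 43–45 mm high, against about 45 mm expected for a 40 mm stock on the 5 mm floor. Both gauges look level in the pictures.
- **Tongues:** the red block centres are about 90 mm ahead of the stock middle on one gauge and 48 mm on the other, so one is still out and the other still in.
- **Contact:** the gripper was open and clear of everything, and the wrist force readings stayed at a few newtons throughout.
- **Disagreements:** the two cameras differed by up to 7 mm on position, mostly 4–5 mm. While the second gauge was being lowered, the wrist still carried about 1.4 N at release, so it may have dropped by up to a millimetre.

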